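# Hang the tool caddy on the balancer arm

### The arm

A 7-joint arm with a two-finger parallel gripper is mounted at the origin on the work surface. World frame = base frame: x ahead of the robot, y to its left, z up, the work surface at z = 0. Lengths are in m, angles in rad, forces in N, time in s.
With the tool pointing down it reaches from about 0.4 to 0.85 m from the base axis. Payload 10.4 kg.
Tool frame: the origin (TCP) lies at the very end of the fingers, on their centre line; the grasp point (between the pads) lies 19 mm behind it; z points along the fingers, y is the line along which they close (so a half turn about z gives the same grasp; the last joint's range is limited). The gripper opens to 87 mm and grips with 3 to 60 N. Pads are 19 mm wide; open, the fingers measure 117 mm over their backs; the gripper's body (75 mm by 190 mm) begins 51 mm behind the grasp point.
Start: joints at [-1.147, 0.332, -0.065, 1.46, 0.022, 1.35, -0.088], TCP at [0.27, 0.564, 0.223] pointing down, gripper open.
Joint ranges: [-2.6, 2.6], [-0.5, 2.12], [-1.47, 1.34], [0.16, 2.42], [-1.27, 4.41], [0.06, 2.06], [-2.6, 2.6]. Speed limits (rad/s): [2.22, 2.22, 2.79, 2.79, 3.14, 3.14, 3.14].

### API

Orientations are given as a unit quaternion [x, y, z, w].
In Python, from bench import * gives the robot as it stands.
- The arm moves only by the tool step_arm, never from a script. Its arguments are lists of equal length, an entry for each row: "delta_pos": the shift along the world's x, y, z in units of 25 mm (1.0 is 25 mm), a list of three; "turn": the turn about the world's z in units of 0.12 rad (1.0 is 0.12 rad). In form: {"delta_pos": [[tx, ty, tz], ...], "turn": [turn, ...]}. A call has 1 to 12 rows; each row shifts and turns the commanded pose from where the row before left it; what a row does not reach is not made up. A row lasts 1/10 s, in which the tool goes at most 50 mm and 8.59 degrees, less where a joint would pass 70% of its speed; a pose out of reach is approached as far as the arm can. A call with a number of a shift or a turn outside -1 to 1 is refused whole. A call with a gripper value outside its range is refused whole. "grip" is the closure, from 0 (fully open) to 1 (shut), set as the call begins (left out, the last holds). The fingers move at their own pace and stop on an object; "newtons" is the grip in N (left out, the last holds). Time passes only in rows, so rows that do not move let the fingers close. It gives the time, the measured TCP pose, the force, the opening and the grip force at its end, in the units of the state.
- read_state(): the state, without advancing time (a new reading comes with each control period).
- camera(name): name is "scene" or "top" or "wrist"; returns a dict with "image" (384x512x3 uint8, red, green, blue), "z_map" (384x512 float32, m along the optical axis (not along the pixel's ray), 0 where there is no reading), "mtx" (3x3 intrinsics, pixels), "view" (4x4, takes a point from world to camera coordinates). Camera axes: x right, y up, looking along -z (the intrinsics and any distortion apply to the point x, -y, -z); pixel columns grow to the right and rows downward; lengths in m; the calibration is good to about 2 mm. A picture is of the moment at which its call begins.
- close_job(): hands the job in; it is judged then, once.
The state is a dict: "time": time; "joint_positions": joint angles; "joint_vel": joint speeds; "joint_torque": joint torques, N m; "ee_pos": TCP position; "eef_rot": TCP orientation; "ft_force": force on the tool from outside, world axes, zero at the start; "torque": the same for the moment, N m; "width": finger opening in m; "grip_force": force on a finger pad.
Only numpy, scipy, OpenCV 4.12 (cv2) and the standard library are available. Lean on these libraries where they do the work, as an engineer would, in place of code of your own. Each camera call takes 0.05 s, during which the arm holds its last target. There are 200 camera calls.

### The job

Pick up the tool caddy by its black grip and hang it on the spring-balanced swing arm, with its cross rod resting in the V seats of both prongs of the fork. Lower it slowly while the arm sinks under the weight and let go only when the arm has settled and carries all of it, so that it neither drops nor springs back; do not push on the arm with the gripper, tip the caddy or disturb the weights and the jar.

Things in the scene. Friction and masses are not known exactly. Their poses are not given: they have to be found in the camera images.
- caddy: Aluminium tool caddy: open box 64 (x) by 84 (y) by 55 mm high with hand tools in it, 0.39 to 0.87 kg (unknown beforehand). Origin at the centre of its underside, z up. Two straps at y = +-44 mm carry a steel cross rod; on the rod's middle stands a black grip. It may be hung either way round.
- rod (a point): Centre of the caddy's cross rod, 110 mm above the caddy's underside; axes as the caddy's. The rod is round, 10 mm thick, along y; it sticks out past the straps to y = +-76 mm and ends in 20 mm discs, 6 mm thick.
- grip (a point): Point on the upright black grip, 150 mm above the caddy's underside, to be taken from above; axes as the caddy's. The grip is 16 mm (x) by 28 mm (y) and runs from 113 to 175 mm above the underside.
- balancer: Round 110 mm grey foot, fixed to the bench, with a steel column and on it the swing arm. Origin at the underside of the foot, on the column's axis. The beam reaches from the column in the foot's -x direction (turned by the swivel angle) and ends in a fork of two steel prongs.
- saddle (a point): Middle of the two V seats: rod centre when seated; empty, 266 mm above the bench. y: line of seats, -x outwards. Each prong, 60 mm aside, has an upward V 10 mm wide (y): mouth 37 mm, depth 18 mm, apex 7 mm below this point. Rod play along y 10 mm. Between the prongs 110 mm are free, 85 mm back, open at the -x end: the box goes in there.
- hinge (a point): Level hinge of the beam, on the column's axis, 280 mm from the seats, 205 mm above the bench. Empty, the beam rises by 0.22 rad towards the fork; the seats move on an arc about this point: as they sink they go out by up to 7 mm, then back in. Held off this arc, the rod is pushed along the beam by the V walls, about 3 N per mm, which falsifies the weight felt.
- beam (a joint): Sinking angle, rad: 0 empty at the upper stop, 0.52 at the lower stop. The spring holds up to about 3 N at the seats, then yields at about 45 N/m, lightly damped: this caddy settles at 0.06 to 0.44 rad, 15 to 122 mm lower. It must never move faster than 0.22 rad/s (60 mm/s at the seats), sinking or springing back; nor be loaded beyond 20 N.
- swivel (a joint): Turn of the swing arm about its column, rad, counter-clockwise from above; 0 is along the foot's -x. Held by friction of about 0.9 N at the fork; it may be left anywhere.
- weight_a: Bystander: round black pebble weight, 64 mm across, 21 mm high, origin under its centre.
- weight_b: Bystander: a second such pebble weight.
- jar: Bystander: jar with a lid, 56 mm across, 70 mm high, origin under its centre.
There are look-alikes about, which are no part of the job. There is more than one size of the caddy; the job needs the larger.

How it is judged:
On the way, in this order (a step that is already met when the one before it is completed fails the run):
1. the caddy is lifted clear of the bench by its grip, away from the arm (height (world z) of caddy above 0.06 m and contact force between the fingers and caddy above 1 N and value of joint beam below 0.03 rad), for 0.2 s.
2. still held, its cross rod lies in the V seats and the arm has sunk and come to rest under it (x of rod in the frame of saddle between -0.008 and 0.008 m and z of rod in the frame of saddle between -0.006 and 0.008 m and y of rod in the frame of saddle between -0.018 and 0.018 m and angle between the y axis of rod and the y axis of saddle, either way round below 0.15 rad and value of joint beam between 0.04 and 0.5 rad and velocity of joint beam between -0.06 and 0.06 rad/s and contact force between the fingers and caddy above 1 N and contact force between caddy and balancer above 2.5 N), for 0.3 s.
At the end, for the whole second after the job is handed in: Caddy hangs free: rod centre within 8 mm of the seats across the V and in height (no lower than 6 mm), 18 mm along the rod, 0.15 rad in line; arm sunk 0.04-0.50 rad, at rest (0.06 rad/s; caddy 30 mm/s); caddy within 0.35 rad of upright; weights and jar within 30 mm of their starts (x of rod in the frame of saddle between -0.008 and 0.008 m and z of rod in the frame of saddle between -0.006 and 0.008 m and y of rod in the frame of saddle between -0.018 and 0.018 m and angle between the y axis of rod and the y axis of saddle, either way round below 0.15 rad and value of joint beam between 0.04 and 0.5 rad and velocity of joint beam between -0.06 and 0.06 rad/s and linear speed of caddy below 0.03 m/s and angle between caddy's own z axis and vertical below 0.35 rad and distance of each of weight_a, weight_b, jar from where it was at the start of the episode below 0.03 m); the robot touches nothing.
It fails at once if the arm drops or springs back: beam faster than 0.22 rad/s (velocity of joint beam above 0.22 rad/s or velocity of joint beam below -0.22 rad/s).
It fails at once if the caddy is pressed on the arm with more than 20 N (contact force between caddy and balancer above 20 N).
It fails at once if the robot itself pushes on the balancer with more than 4 N (contact force between any of the fingers, the arm and balancer above 4 N).
It fails at once if the caddy is tipped more than 0.6 rad (angle between caddy's own z axis and vertical above 0.6 rad).
It fails at once if a weight or the jar is moved by more than 30 mm (distance of any of weight_a, weight_b, jar from where it was at the start of the episode above 0.03 m).
It also fails if it takes over 70 s, if anything falls off the work surface, if the arm or the gripper's body presses on something with over 40 N, if the wrist force passes 120 N, or if a joint passes its speed limit or range.

## Working session

There is one attempt and no reset: what is moved stays moved. The work goes in short steps, Python scripts to look and compute and a tool call to move; the robot and the scene stay as the last step left them, time stands still between calls to the robot, and variables do not carry over. Pictures are saved under pics/ and viewed, at most 10 in all, crops included, and the job is handed in when it is done.

Besides the shell and the picture viewer there is one more tool, called after "Emit:" as name(argument=value, ...), one argument or row to a line, values as JSON. step_arm: Moves the arm, as the interface text tells. Shifts and turns lie within -1 to 1; 1 stands for 25 mm of shift or 0.12 rad of turn. Its arguments: {"type":"object","properties":{"delta_pos":{"type":"array"},"turn":{"type":"array"},"grip":{"type":"number"},"newtons":{"type":"number"}},"required":["delta_pos","turn"]}

```bash
mkdir -p pics; cat > h.py <<'E'
from bench import *
import numpy as np, cv2
def pts(c):
    K=np.array(c["mtx"]);V=np.array(c["view"]);d=c["z_map"]
    v,u=np.mgrid[0:d.shape[0],0:d.shape[1]]
    x=(u-K[0,2])/K[0,0]*d;y=(v-K[1,2])/K[1,1]*d
    P=np.stack([x,-y,-d,np.ones_like(d)],-1)
    W=(P@np.linalg.inv(V).T)[...,:3]; W[d<=0]=np.nan
    return W
E
python3 - <<'E'
from h import *
s=read_state();print({k:np.round(v,3).tolist() for k,v in s.items()})
ims=[]
for n in("scene","top"):
    c=camera(n);np.savez(n+".npz",**c);ims.append(c["image"])
    cv2.imwrite(f"pics/{n}0.png",cv2.resize(c["image"][...,::-1],(800,600)))
E
```

```text
{'time': 0.0, 'joint_positions': [-1.147, 0.333, -0.065, 1.461, 0.022, 1.35, -0.088], 'joint_vel': [0.0, 0.001, -0.0, 0.001, -0.001, 0.001, 0.001], 'joint_torque': [0.0, -62.326, 0.025, -38.989, -0.061, 0.04, 0.0], 'ee_pos': [0.27, 0.563, 0.222], 'eef_rot': [0.222, 0.975, -0.001, -0.0], 'ft_force': [0.472, 0.128, -0.625], 'torque': [0.025, 0.002, 0.035], 'grip_force': 0.0, 'width': 0.087}
```

View pics/scene0.png

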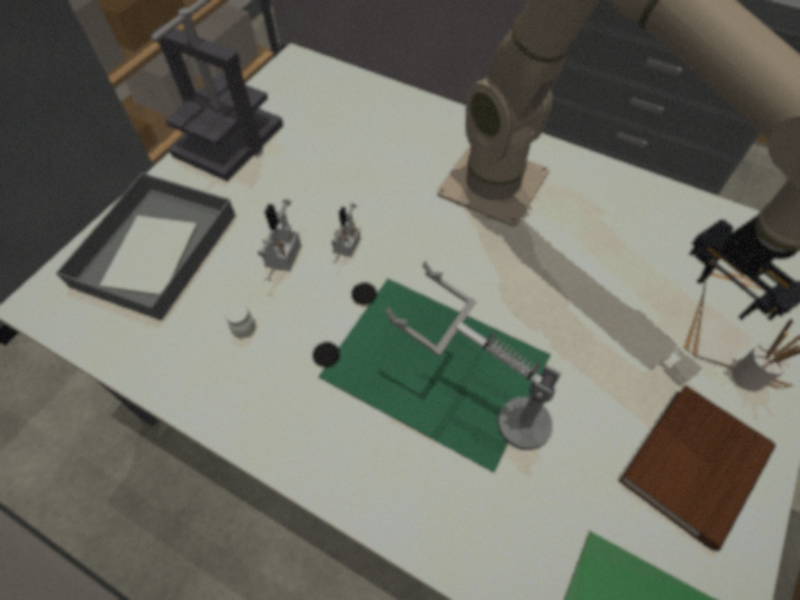

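View pics/top0.png

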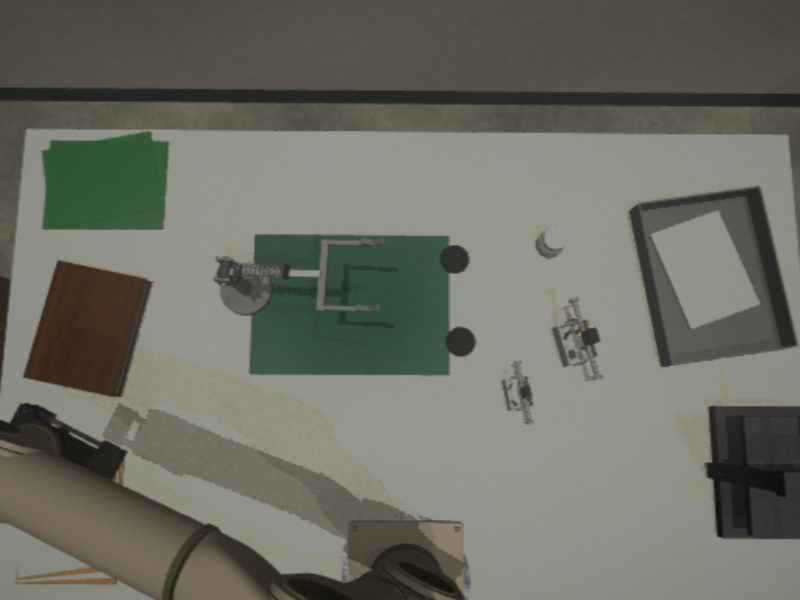

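The scene view shows the larger caddy at about (283,245) and the fork tips at (430,268) and (393,315). In the top view the larger caddy is at (577,342), with rod ends at (573,303) and (597,377). There the fork tips are at (380,242) and (375,308), the foot is at (246,290), the weights are at (455,259) and (460,341), and the jar is at (550,240).

```bash
python3 - <<'E'
from h import *
for n in("top","scene"):
    c=dict(np.load(n+".npz"));W=pts(c);Z=W[...,2];img=c["image"].astype(int)
    print(n, "camera pos",np.linalg.inv(c["view"])[:3,3].round(3),"table z",np.nanmedian(Z[np.abs(Z)<.03]).round(4))
    box=(600,700,0,0)
    # caddy: all high points clusters
    m=(Z>.09)&(Z<.2)&(W[...,1]<-.1)&(W[...,1]>-.8)&(W[...,0]>.2)&(W[...,0]<.75)
    k,l,st,ce=cv2.connectedComponentsWithStats(cv2.dilate(m.astype(np.uint8),np.ones((3,3))))
    for i in range(1,k):
        q=W[(l==i)&m]
        if len(q)<15: continue
        print("cl",ce[i].round(0)*800/512,len(q),q.min(0).round(3),q.max(0).round(3))
        r=q[(q[:,2]>.095)&(q[:,2]<.125)]; g=q[q[:,2]>.155]
        for nm,a in(("rod",r),("grip",g)):
            if len(a)>4:
                ev,V=np.linalg.eigh(np.cov(a[:,:2].T)); d=V[:,1]; t=(a[:,:2]-a[:,:2].mean(0))@d
                print(nm,len(a),a.mean(0).round(4),"mid",(a[:,:2].mean(0)+d*(t.max()+t.min())/2).round(4),"dir",np.degrees(np.arctan2(d[1],d[0])).round(1),"len",np.ptp(t).round(3),"zmax",a[:,2].max().round(3))
    m=(Z>.2)&(Z<.32)&(W[...,1]<.45)&(W[...,1]>-.1)&(W[...,0]>.35)&(W[...,0]<.85)
    q=W[m]; print("fork",len(q),q.min(0).round(3),q.max(0).round(3))
    for lo in np.arange(-.02,.4,.02):
        b=q[(q[:,1]>=lo)&(q[:,1]<lo+.02)]
        if len(b): 
            mid=(b[:,0].min()+b[:,0].max())/2
            A=b[b[:,0]<mid];B=b[b[:,0]>=mid]
            print(lo.round(2),len(b),A.mean(0).round(3),A[:,2].max().round(3),B.mean(0).round(3),B[:,2].max().round(3), np.ptp(b[:,0]).round(3))
    # foot & dark things
    m=(Z>.005)&(Z<.1)&(W[...,0]>.4)&(W[...,0]<.95)&(W[...,1]>-.45)&(W[...,1]<.5)
    k,l,st,ce=cv2.connectedComponentsWithStats(m.astype(np.uint8))
    for i in range(1,k):
        q=W[l==i]
        if len(q)>20: print("low",len(q),q.min(0).round(3),q.max(0).round(3),q.mean(0).round(3))
E
python3 - <<'E'
import numpy as np,cv2
c=dict(np.load("top.npz"));im=c["image"][...,::-1]
a=cv2.resize(im[140:215,130:260],(800,462),interpolation=cv2.INTER_CUBIC)
cv2.imwrite("pics/fork.png",cv2.convertScaleAbs(a,alpha=1.5))
E
```

```text
top camera pos [0.332 0.031 1.522] table z 0.0015
cl [585.9375 337.5   ] 282 [ 0.398 -0.378  0.091] [ 0.557 -0.319  0.182]
rod 183 [ 0.4768 -0.3485  0.1143] mid [ 0.4766 -0.3486] dir -164.9 len 0.163 zmax 0.125
grip 66 [ 0.4752 -0.3471  0.1727] mid [ 0.4756 -0.347 ] dir -166.3 len 0.027 zmax 0.182
cl [525.     392.1875] 48 [ 0.353 -0.236  0.09 ] [ 0.383 -0.222  0.139]
rod 11 [ 0.3694 -0.2245  0.1115] mid [ 0.37   -0.2243] dir -166.6 len 0.019 zmax 0.124
cl [764.0625 446.875 ] 1493 [ 0.203 -0.752  0.091] [ 0.329 -0.612  0.2  ]
rod 1229 [ 0.2767 -0.6884  0.1189] mid [ 0.2721 -0.6797] dir 118.1 len 0.178 zmax 0.125
grip 94 [ 0.22   -0.6173  0.1784] mid [ 0.2226 -0.6182] dir 160.8 len 0.038 zmax 0.2
fork 1059 [0.506 0.047 0.2  ] [0.641 0.356 0.283]
0.04 30 [0.511 0.056 0.28 ] 0.283 [0.63  0.054 0.273] 0.282 0.128
0.06 65 [0.511 0.07  0.265] 0.278 [0.63  0.071 0.262] 0.273 0.131
0.08 64 [0.512 0.089 0.264] 0.276 [0.632 0.089 0.258] 0.278 0.131
0.1 47 [0.513 0.111 0.252] 0.257 [0.633 0.11  0.247] 0.254 0.128
0.12 41 [0.514 0.131 0.246] 0.252 [0.635 0.13  0.244] 0.251 0.129
0.14 213 [0.54  
[... 3716 characters left out ...]
.289 0.232] 0.248 [0.591 0.29  0.229] 0.248 0.022
0.3 73 [0.581 0.311 0.235] 0.244 [0.593 0.311 0.229] 0.246 0.025
0.32 111 [0.578 0.332 0.216] 0.241 [0.605 0.333 0.216] 0.233 0.051
0.34 123 [0.576 0.348 0.219] 0.234 [0.606 0.348 0.217] 0.233 0.049
low 471 [ 0.428 -0.385  0.005] [ 0.526 -0.306  0.1  ] [ 0.478 -0.34   0.041]
low 99 [ 0.4   -0.246  0.007] [ 0.435 -0.196  0.094] [ 0.408 -0.222  0.049]
low 197 [ 0.448 -0.141  0.005] [ 0.508 -0.075  0.027] [ 0.482 -0.109  0.018]
low 325 [ 0.644 -0.378  0.005] [ 0.718 -0.274  0.076] [ 0.695 -0.296  0.051]
low 231 [ 0.626 -0.13   0.005] [ 0.686 -0.07   0.026] [ 0.659 -0.098  0.019]
low 877 [0.536 0.281 0.005] [0.645 0.4   0.1  ] [0.596 0.342 0.023]
```

View pics/fork.png

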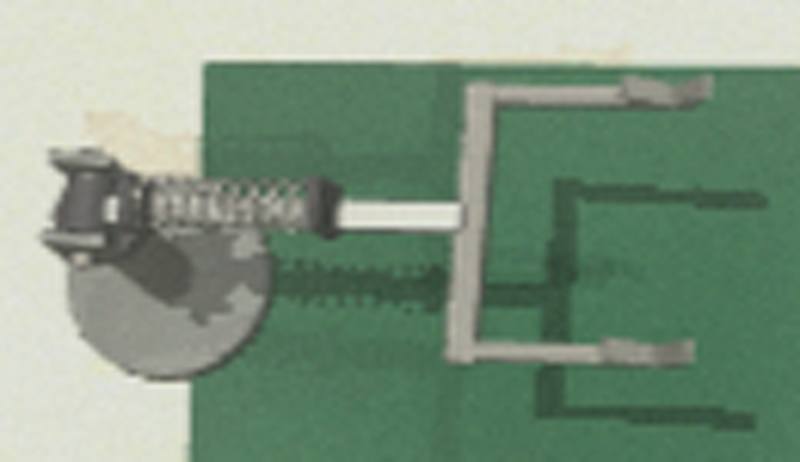

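The crop shows the two prongs with their V seats near the right-hand ends, at crop x 620–710 (upper) and 605–690 (lower). The beam points along about -y.

Emit:
step_arm(
  delta_pos=[
    [0.5,-1,0.5],
    [0.5,-1,0.5],
    [0.5,-1,0.5],
    [0.5,-1,0.5],
    [0.5,-1,0.5],
    [0.5,-1,0.5],
    [0.5,-1,0.5],
    [0.5,-1,0.5],
    [0.5,-1,0.5],
    [0.5,-1,0.5],
    [0.5,-1,0.5],
    [0.5,-1,0.5],
  ],
  turn=[-0.8,-0.8,-0.8,-0.8,-0.8,-0.8,-0.8,-0.8,-0.8,-0.8,-0.8,-0.8],
  grip=0,
)

```text
time: 1.3
ee_pos: [0.4203, 0.2625, 0.3728]
eef_rot: [0.718, 0.696, -0.0, -0.0]
ft_force: [0.2, -0.5, -1.0]
width: 0.087
grip_force: 0.0
```

Emit:
step_arm(
  delta_pos=[
    [0,-1,0],
    [0,-1,0],
    [0,-1,0],
    [0,-1,0],
    [0,-1,0],
    [0,-1,0],
    [0,-1,0],
    [0,-1,0],
    [0,-1,0],
    [0,-1,0],
    [0,-1,0],
    [0,-1,0],
  ],
  turn=[-0.8,-0.8,-0.8,-0.8,-0.8,-0.8,-0.8,-0.8,-0.8,-0.8,-0.8,-0.8],
)

```text
time: 2.5
ee_pos: [0.4197, -0.0374, 0.3724]
eef_rot: [0.981, 0.192, -0.0, -0.0]
ft_force: [1.4, -0.7, -0.6]
width: 0.0871
grip_force: 0.0
```

Emit:
step_arm(
  delta_pos=[
    [0.2,-1,0],
    [0.2,-1,0],
    [0.2,-1,0],
    [0.2,-1,0],
    [0.2,-1,0],
    [0.2,-1,0],
    [0.2,-1,0],
    [0.2,-1,0],
    [0.2,-1,0],
    [0.2,-1,0],
    [0.2,-1,0],
    [0,-1,0],
  ],
  turn=[-0.5,-0.5,0,0,0,0,0,0,0,0,0,0],
)

```text
time: 3.7
ee_pos: [0.4756, -0.3368, 0.372]
eef_rot: [0.991, 0.136, -0.0, -0.0]
ft_force: [0.4, 0.2, -0.2]
width: 0.0871
grip_force: 0.0
```

```bash
python3 - <<'E'
from h import *
from scipy.spatial.transform import Rotation as R
s=read_state();M=R.from_quat(s["eef_rot"]).as_matrix()
print(s["time"],np.round(s["ee_pos"],4),"yang",np.degrees(np.arctan2(M[1,1],M[0,1])).round(2),"j",np.round(s["joint_positions"],2),"zaxis",M[:,2].round(3))
c=camera("wrist");W=pts(c);Z=W[...,2]
print("cam",np.linalg.inv(c["view"])[:3,3].round(3))
m=(Z>.095)&(Z<.19)&(np.hypot(W[...,0]-.477,W[...,1]+.347)<.1)
q=W[m]
for nm,a in(("rod",q[q[:,2]<.122]),("grip",q[q[:,2]>.16])):
    if len(a)<5: print(nm,len(a));continue
    rc=cv2.minAreaRect(a[:,:2].astype(np.float32)*1000)
    ev,V=np.linalg.eigh(np.cov(a[:,:2].T)); d=V[:,1]
    print(nm,len(a),a.mean(0).round(4),rc,"dir",np.degrees(np.arctan2(d[1],d[0])).round(1),np.median(a[:,2]).round(4))
cv2.imwrite("pics/wrist1.png",c["image"][...,::-1])
for n in("top","scene"):
    c=dict(np.load(n+".npz"));W=pts(c)
    for x0,x1 in((.495,.53),(.615,.65)):
        m=(W[...,2]>.2)&(W[...,2]<.32)&(W[...,0]>x0)&(W[...,0]<x1)&(W[...,1]>.03)&(W[...,1]<.15);q=W[m]
        print(n,x0)
        for lo in np.arange(.044,.14,.004):
            b=q[(q[:,1]>=lo)&(q[:,1]<lo+.004)]
            if len(b): print(round(lo+.002,3),np.median(b[:,2]).round(3),b[:,0].mean().round(3),end=" | ")
        print()
E
```

```text
3.7 [ 0.4756 -0.3368  0.372 ] yang -74.42 j [-0.16  0.26  0.9   1.35 -0.2   1.63 -0.6 ] zaxis [-0.001  0.    -1.   ]
cam [ 0.558 -0.315  0.533]
rod 959 [ 0.4849 -0.3479  0.1131] ((478.13299560546875, -348.1913146972656), (164.10476684570312, 34.85874938964844), 10.740906715393066) dir -164.8 0.1134
grip 394 [ 0.4801 -0.349   0.1729] ((479.05963134765625, -349.4194030761719), (26.873260498046875, 15.350218772888184), 15.732864379882812) dir -164.2 0.1736
top 0.495
0.054 0.28 0.511 | 0.058 0.281 0.511 | 0.062 0.273 0.51 | 0.066 0.269 0.51 | 0.07 0.261 0.511 | 0.074 0.262 0.511 | 0.078 0.264 0.512 | 0.082 0.265 0.511 | 0.086 0.269 0.512 | 0.09 0.272 0.511 | 0.094 0.273 0.512 | 0.098 0.253 0.513 | 0.102 0.255 0.513 | 0.106 0.253 0.513 | 0.11 0.252 0.513 | 0.114 0.253 0.513 | 0.118 0.251 0.513 | 0.122 0.247 0.514 | 0.126 0.247 0.514 | 0.13 0.248 0.514 | 0.134 0.246 0.513 | 0.138 0.242 0.515 | 0.142 0.242 0.514 | 
top 0.615
0.046 0.281 0.631 | 0.05 0.281 0.631 | 0.054 0.273 0.63 | 0.058 0.268 0.629 | 0.062 0.263 0.629 | 0.066 0.262 0.631 | 0.07 0.262 0.631 | 0.074 0.266 0.631 | 0.078 0.265
[... 589 characters left out ...]
0.106 0.251 0.514 | 0.11 0.251 0.515 | 0.114 0.248 0.515 | 0.118 0.25 0.514 | 0.122 0.248 0.517 | 0.126 0.247 0.515 | 0.13 0.246 0.516 | 0.134 0.244 0.514 | 0.138 0.243 0.516 | 0.142 0.243 0.517 | 
scene 0.615
0.046 0.278 0.629 | 0.05 0.279 0.632 | 0.054 0.277 0.631 | 0.058 0.271 0.632 | 0.062 0.265 0.632 | 0.066 0.261 0.631 | 0.07 0.26 0.634 | 0.074 0.26 0.634 | 0.078 0.266 0.633 | 0.082 0.256 0.634 | 0.086 0.271 0.633 | 0.09 0.254 0.633 | 0.094 0.252 0.633 | 0.098 0.251 0.633 | 0.102 0.25 0.635 | 0.106 0.25 0.635 | 0.11 0.248 0.635 | 0.114 0.248 0.635 | 0.118 0.246 0.635 | 0.122 0.243 0.636 | 0.126 0.245 0.635 | 0.13 0.244 0.636 | 0.134 0.244 0.636 | 0.138 0.242 0.637 | 0.142 0.242 0.636 |
```

View pics/wrist1.png

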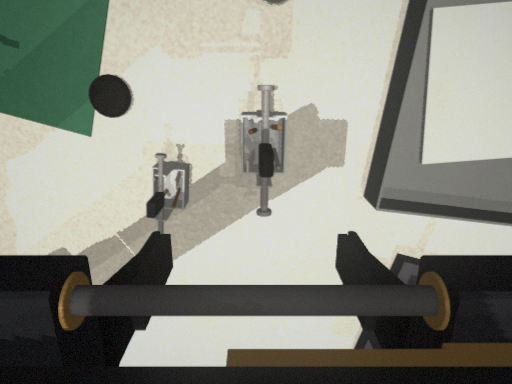

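The wrist view shows the large caddy with its grip at about (265,158), its rod running from (266,88) to (264,212), and the fingers squarely across it.

Emit:
step_arm(
  delta_pos=[
    [0.08,-0.45,0],
    [0,0,-1],
    [0,0,-1],
    [0,0,-1],
    [0,0,-1],
    [0,0,-1],
    [0,0,-1],
    [0,0,-1],
    [0,0,-1],
    [0,0,-0.8],
    [0,0,-0.5],
    [0,0,-0.34],
  ],
  turn=[0,0,0,0,0,0,0,0,0,0,0,0],
)

```text
time: 4.95
ee_pos: [0.4768, -0.3473, 0.1306]
eef_rot: [0.991, 0.135, -0.0, -0.0]
ft_force: [-0.5, -0.4, 0.4]
width: 0.0871
grip_force: 0.0
```

Emit:
step_arm(
  delta_pos=[
    [0,0,0],
    [0,0,0],
    [0,0,0],
    [0,0,0],
    [0,0,0],
    [0,0,0],
    [0,0,0],
    [0,0,0],
  ],
  turn=[0,0,0,0,0,0,0,0],
  grip=1,
  newtons=30,
)

```text
time: 5.75
ee_pos: [0.477, -0.3476, 0.1316]
eef_rot: [0.991, 0.135, 0.0, 0.0]
ft_force: [-0.3, -0.1, -0.4]
width: 0.0307
grip_force: 0.0
```

Emit:
step_arm(
  delta_pos=[
    [0,0,0],
    [0,0,0],
    [0,0,0],
    [0,0,0],
    [0,0,0],
    [0,0,0],
  ],
  turn=[0,0,0,0,0,0],
)

```text
time: 6.35
ee_pos: [0.4769, -0.3475, 0.1314]
eef_rot: [0.991, 0.135, -0.0, -0.0]
ft_force: [-0.2, 0.3, -2.5]
width: 0.0157
grip_force: 30.0
```

Emit:
step_arm(
  delta_pos=[
    [0,0,0.2],
    [0,0,0.4],
    [0,0,0.6],
    [0,0,0.8],
    [0,0,0.8],
    [0,0,0.8],
    [0,0,0.8],
    [0,0,0.8],
    [0,0,0.8],
    [0,0,0.8],
    [0,0,0.8],
    [0,0,0.8],
  ],
  turn=[0,0,0,0,0,0,0,0,0,0,0,0],
)

```text
time: 7.55
ee_pos: [0.4767, -0.3477, 0.3438]
eef_rot: [0.991, 0.135, 0.001, 0.0]
ft_force: [0.1, -0.5, -4.4]
width: 0.0159
grip_force: 30.0
```

Emit:
step_arm(
  delta_pos=[
    [0.2,0.4,0],
    [0.3,0.8,0],
    [0.4,0.9,0],
    [0.4,1,0],
    [0.4,1,0],
    [0.4,1,0],
    [0.4,1,0],
    [0.4,1,0],
    [0.3,1,0],
    [0.3,0.9,0],
    [0.2,0.6,0],
    [0.1,0.3,0],
  ],
  turn=[-0.22,-0.25,-0.25,-0.25,-0.25,-0.25,-0.25,-0.25,-0.25,-0.25,-0.25,0],
)

```text
time: 8.75
ee_pos: [0.5724, -0.0984, 0.3425]
eef_rot: [1.0, -0.027, 0.0, -0.0]
ft_force: [0.2, -0.5, -5.5]
width: 0.0159
grip_force: 30.0
```

Emit:
step_arm(
  delta_pos=[
    [0,0,0],
    [0,0,0],
    [0,0,0],
    [0,0,0],
    [0,0,0],
    [0,0,0],
  ],
  turn=[0,0,0,0,0,0],
)

```text
time: 9.35
ee_pos: [0.5719, -0.1004, 0.3416]
eef_rot: [1.0, -0.028, -0.0, 0.0]
ft_force: [-0.0, -0.5, -4.9]
width: 0.0159
grip_force: 30.0
```

```bash
cat > look.py <<'E'
from h import *
import sys
from scipy.spatial.transform import Rotation as R
F=[]
for n in("top","scene","wrist"):
    c=camera(n);W=pts(c);s=read_state();F.append(s["ft_force"])
    T=np.array(s["ee_pos"]);x,y,z=[W[...,i] for i in range(3)]
    M=R.from_quat(s["eef_rot"]).as_matrix(); a=np.arctan2(M[1,1],M[0,1])+np.pi/2
    e=np.array([np.cos(a),np.sin(a)])
    L=(W[...,:2]-T[:2])@e
    Q=(W[...,:2]-T[:2])@np.array([-e[1],e[0]])
    # rod ends beyond straps, top surface
    m=(abs(z-(T[2]-.021))<.02)&(abs(Q)<.02)&(abs(L)>.045)&(abs(L)<.09)
    q=W[m]; print(n,"rod n",len(q),end=" ")
    if len(q)>20:
        l=L[m];v=Q[m]
        for sd in(-1,1):
            k=(l*sd>.045)&(l*sd<.069)
            if k.sum()>3: print("side",sd,"along rng",l[l*sd>0].min().round(4),l[l*sd>0].max().round(4),"cross",np.median(v[k]).round(4),"z-T",(np.percentile(q[k][:,2],90)-T[2]).round(4),end=" ")
    print()
    # prong
    for x0,x1 in((.495,.53),(.615,.65)):
        m=(z>.1)&(z<.32)&(x>x0)&(x<x1)&(y>.1)&(y<.14)
        if m.sum()>5: print("  prong",m.sum(),W[m].mean(0).round(4))
    if len(sys.argv)>1: cv2.imwrite(f"pics/{sys.argv[1]}_{n}.png",c["image"][...,::-1])
print("t",s["time"],"T",T.round(4),"rodang",np.degrees(a).round(2),"F",np.mean(F,0).round(2),"tq",np.round(s["torque"],2),"w",s["width"],s["grip_force"])
E
python3 look.py a; python3 -c "
import cv2
a=cv2.imread('pics/a_scene.png');b=cv2.imread('pics/a_wrist.png')
cv2.imwrite('pics/a2.png',cv2.resize(cv2.hconcat([a,b]),(800,300)))"
```

```text
top rod n 0 
  prong 42 [0.5135 0.1207 0.2485]
  prong 47 [0.6334 0.1187 0.2459]
scene rod n 63 side 1 along rng 0.0451 0.0826 cross 0.0024 z-T -0.0144 
  prong 57 [0.5155 0.1198 0.2472]
  prong 64 [0.6354 0.1197 0.2456]
wrist rod n 2353 side -1 along rng -0.0802 -0.06 cross -0.0003 z-T -0.0171 side 1 along rng 0.045 0.0829 cross -0.0009 z-T -0.017 
  prong 304 [0.5174 0.11   0.2465]
t 9.5 T [ 0.572  -0.1002  0.3416] rodang -3.19 F [ 0.35  0.16 -4.63] tq [0.   0.14 0.02] w 0.01616256806604415 29.994014978874475
```

View pics/a2.png

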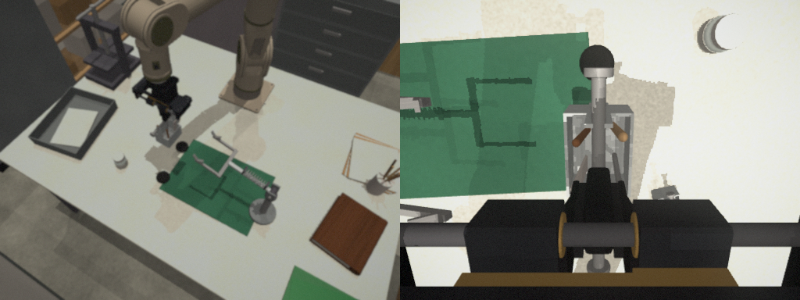

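The scene view shows the caddy held upright at about (170,130), in front of the fork. The wrist view shows it hanging square under the fingers with its rod disc at (597,60).

Emit:
step_arm(
  delta_pos=[
    [0,0.3,0],
    [0,0.6,0],
    [0,0.8,0],
    [0,0.9,0],
    [0,0.9,0],
    [0,0.9,0],
    [0,0.9,0],
    [0,0.7,0],
    [0,0.46,0],
    [0,0.2,0],
    [0,0.1,0],
    [0,0,0],
  ],
  turn=[0,0,0,0,0,0,0,0,0,0,0,0],
)

```text
time: 10.7
ee_pos: [0.5721, 0.0684, 0.3416]
eef_rot: [1.0, -0.028, 0.0, 0.0]
ft_force: [0.8, 0.0, -3.9]
width: 0.0158
grip_force: 30.0
```

Emit:
step_arm(
  delta_pos=[
    [0,0,-0.2],
    [0,0,-0.2],
    [0,0,-0.2],
    [0,0,-0.2],
    [0,0,-0.2],
    [0,0,-0.2],
    [0,0,-0.2],
    [0,0,0],
    [0,0,0],
    [0,0,0],
    [0,0,0],
  ],
  turn=[0,0,0,0,0,0,0,0,0,0,0],
)

```text
time: 11.8
ee_pos: [0.5722, 0.0689, 0.3068]
eef_rot: [1.0, -0.028, 0.0, -0.0]
ft_force: [0.2, 0.0, -4.8]
width: 0.0157
grip_force: 30.0
```

```bash
python3 look.py b; python3 -c "
import cv2
a=cv2.imread('pics/b_scene.png')[110:260,180:380];b=cv2.imread('pics/b_wrist.png')
cv2.imwrite('pics/b2.png',cv2.resize(cv2.hconcat([cv2.resize(a,(512,384)),b]),(800,300)))"
```

```text
top rod n 0 
scene rod n 105 side -1 along rng -0.0646 -0.0565 cross 0.0132 z-T -0.0364 side 1 along rng 0.045 0.0821 cross 0.0023 z-T -0.0154 
  prong 26 [0.516  0.1294 0.244 ]
  prong 63 [0.6354 0.1194 0.2457]
wrist rod n 3163 side -1 along rng -0.0795 -0.0604 cross -0.0002 z-T -0.0168 side 1 along rng 0.045 0.0829 cross -0.0014 z-T -0.0173 
  prong 831 [0.6366 0.1195 0.2449]
t 11.95 T [0.5721 0.0689 0.3067] rodang -3.19 F [-0.2   0.26 -4.9 ] tq [-0.02  0.18 -0.02] w 0.01599530548479208 29.99404050875455
```

View pics/b2.png

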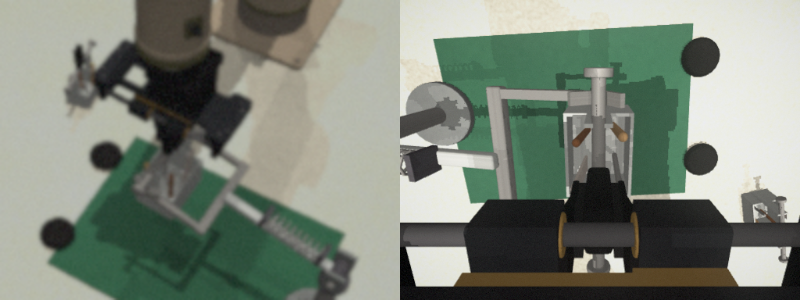

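In the wrist view the disc at (598,72) stands clear outside the prong, and the rod crosses near the middle of the V (567–628 at row 97).

Emit:
step_arm(
  delta_pos=[
    [0,0,-0.08],
    [0,0,-0.08],
    [0,0,-0.08],
    [0,0,-0.08],
    [0,0,-0.08],
    [0,0,-0.08],
    [0,0,-0.08],
    [0,0,-0.08],
    [0,0,-0.08],
    [0,0,-0.08],
    [0,0,0],
    [0,0,0],
  ],
  turn=[0,0,0,0,0,0,0,0,0,0,0,0],
)

```text
time: 13.15
ee_pos: [0.5721, 0.0691, 0.2869]
eef_rot: [1.0, -0.028, 0.0, -0.0]
ft_force: [-0.5, 1.4, -1.2]
width: 0.016
grip_force: 30.0
```

```bash
python3 look.py c
```

```text
top rod n 0 
scene rod n 133 side -1 along rng -0.0597 -0.0558 cross 0.014 z-T -0.0303 side 1 along rng 0.0452 0.0821 cross 0.0028 z-T -0.0096 
  prong 15 [0.5162 0.1347 0.2424]
  prong 65 [0.6354 0.1205 0.2448]
wrist rod n 3852 side -1 along rng -0.0808 -0.0539 cross -0.009 z-T -0.0076 side 1 along rng 0.045 0.0829 cross -0.0003 z-T -0.01 
  prong 996 [0.6367 0.1196 0.2446]
t 13.3 T [0.5721 0.0691 0.2868] rodang -3.18 F [ 0.29  0.93 -2.18] tq [ 0.24  0.2  -0.07] w 0.016039991719538953 30.00004177680239
```

Emit:
step_arm(
  delta_pos=[
    [0,-0.007,-0.04],
    [0,-0.008,-0.04],
    [0,-0.008,-0.04],
    [0,-0.008,-0.04],
    [0,-0.008,-0.04],
    [0,-0.008,-0.04],
    [0,-0.008,-0.04],
    [0,-0.008,-0.04],
    [0,-0.008,-0.04],
    [0,-0.008,-0.04],
    [0,0,0],
    [0,0,0],
  ],
  turn=[0,0,0,0,0,0,0,0,0,0,0,0],
)

```text
time: 14.5
ee_pos: [0.5721, 0.0671, 0.2766]
eef_rot: [1.0, -0.028, 0.0, -0.0]
ft_force: [0.1, 3.5, -1.1]
width: 0.0159
grip_force: 30.0
```

Emit:
step_arm(
  delta_pos=[
    [0,-0.007,-0.04],
    [0,-0.007,-0.04],
    [0,-0.007,-0.04],
    [0,-0.007,-0.04],
    [0,-0.007,-0.04],
    [0,-0.007,-0.04],
    [0,-0.006,-0.04],
    [0,-0.006,-0.04],
    [0,-0.006,-0.04],
    [0,-0.006,-0.04],
    [0,0,0],
    [0,0,0],
  ],
  turn=[0,0,0,0,0,0,0,0,0,0,0,0],
)

```text
time: 15.7
ee_pos: [0.572, 0.0654, 0.2666]
eef_rot: [1.0, -0.028, -0.0, 0.0]
ft_force: [0.3, 3.2, -1.2]
width: 0.0159
grip_force: 30.0
```

```bash
python3 look.py d
```

```text
top rod n 0 
scene rod n 124 side -1 along rng -0.0586 -0.0558 cross 0.0151 z-T -0.0309 side 1 along rng 0.0451 0.0824 cross 0.0023 z-T -0.0096 
  prong 17 [0.5163 0.1338 0.2271]
  prong 58 [0.6354 0.1194 0.2283]
wrist rod n 3877 side -1 along rng -0.0801 -0.0541 cross -0.0041 z-T -0.0088 side 1 along rng 0.045 0.0829 cross -0.0004 z-T -0.0112 
  prong 1056 [0.6368 0.1198 0.2282]
t 15.85 T [0.572  0.0654 0.2666] rodang -3.18 F [-0.22  3.7  -1.03] tq [ 1.04  0.13 -0.15] w 0.016331901368410954 30.004375528078526
```

Emit:
step_arm(
  delta_pos=[
    [0,0.016,0],
    [0,0.016,0],
    [0,0.016,0],
    [0,0,0],
    [0,0,0],
    [0,0,0],
    [0,0,0],
  ],
  turn=[0,0,0,0,0,0,0],
)

```text
time: 16.55
ee_pos: [0.5721, 0.0656, 0.2666]
eef_rot: [1.0, -0.028, -0.0, 0.0]
ft_force: [-0.0, -3.8, -0.0]
width: 0.0158
grip_force: 30.0
```

```bash
cat > f.py <<'E'
from h import *
F=[];T=[]
for i in range(5): camera("top");s=read_state();F.append(s["ft_force"]);T.append(s["ee_pos"])
print(s["time"],np.mean(F,0).round(2),np.std(F,0).round(2),np.mean(T,0).round(4),np.round(s["torque"],2))
c=camera("wrist");W=pts(c)
m=(W[...,0]>.615)&(W[...,0]<.65)&(W[...,1]>.1)&(W[...,1]<.14)&(W[...,2]>.08)
print(m.sum(),W[m].mean(0).round(4))
E
python3 f.py
```

```text
16.8 [-0.74 -4.88  0.07] [0.4  0.41 0.38] [0.5721 0.0657 0.2666] [-1.4   0.43 -0.08]
1055 [0.6368 0.1198 0.2281]
```

Emit:
step_arm(
  delta_pos=[
    [0,-0.014,0],
    [0,-0.013,0],
    [0,0,0],
    [0,0,0],
    [0,0,0],
    [0,0,0],
    [0,0,0],
  ],
  turn=[0,0,0,0,0,0,0],
)

```text
time: 17.55
ee_pos: [0.5721, 0.0657, 0.2666]
eef_rot: [1.0, -0.028, 0.0, 0.0]
ft_force: [-1.7, -5.2, 0.8]
width: 0.0157
grip_force: 30.0
```

```bash
python3 f.py
```

```text
17.8 [-0.77 -4.61  0.08] [0.3  0.35 0.54] [0.5721 0.0656 0.2666] [-1.29  0.32 -0.13]
1055 [0.6368 0.1199 0.2281]
```

Emit:
step_arm(
  delta_pos=[
    [0,-0.016,0],
    [0,-0.014,0],
    [0,0,0],
    [0,0,0],
    [0,0,0],
    [0,0,0],
    [0,0,0],
  ],
  turn=[0,0,0,0,0,0,0],
)

```text
time: 18.55
ee_pos: [0.572, 0.0655, 0.2666]
eef_rot: [1.0, -0.028, 0.0, -0.0]
ft_force: [-0.2, 0.6, -1.0]
width: 0.0157
grip_force: 30.0
```

```bash
python3 f.py
```

```text
18.8 [-0.06  0.26 -1.47] [0.38 0.42 0.55] [0.572  0.0655 0.2666] [ 0.07  0.25 -0.15]
1056 [0.6367 0.1197 0.2281]
```

Emit:
step_arm(
  delta_pos=[
    [0,-0.006,-0.04],
    [0,-0.005,-0.04],
    [0,-0.006,-0.04],
    [0,-0.005,-0.04],
    [0,-0.005,-0.04],
    [0,-0.005,-0.04],
    [0,-0.005,-0.04],
    [0,-0.005,-0.04],
    [0,-0.005,-0.04],
    [0,-0.005,-0.04],
    [0,0,0],
    [0,0,0],
  ],
  turn=[0,0,0,0,0,0,0,0,0,0,0,0],
)

```text
time: 20.05
ee_pos: [0.572, 0.0641, 0.2566]
eef_rot: [1.0, -0.028, 0.0, -0.0]
ft_force: [0.2, 4.9, -0.9]
width: 0.016
grip_force: 30.0
```

```bash
python3 f.py
```

```text
20.3 [-0.37  5.28 -0.53] [0.3  0.41 0.28] [0.572  0.0641 0.2566] [ 1.3   0.14 -0.11]
1078 [0.6368 0.1198 0.2203]
```

Emit:
step_arm(
  delta_pos=[
    [0,0.012,0],
    [0,0.012,0],
    [0,0,0],
    [0,0,0],
    [0,0,0],
    [0,0,0],
  ],
  turn=[0,0,0,0,0,0],
)

```text
time: 20.95
ee_pos: [0.5721, 0.0641, 0.2566]
eef_rot: [1.0, -0.028, 0.0, 0.0]
ft_force: [-1.2, 3.2, -0.0]
width: 0.0155
grip_force: 30.0
```

```bash
python3 f.py
```

```text
21.2 [-0.23  2.35 -0.73] [0.41 0.6  0.33] [0.572  0.0641 0.2566] [ 0.53  0.17 -0.07]
1071 [0.6368 0.1197 0.2203]
```

Emit:
step_arm(
  delta_pos=[
    [0,0.008,0],
    [0,-0.002,-0.04],
    [0,-0.002,-0.04],
    [0,-0.002,-0.04],
    [0,-0.002,-0.04],
    [0,-0.002,-0.04],
    [0,-0.002,-0.04],
    [0,-0.002,-0.04],
    [0,-0.002,-0.04],
    [0,0,0],
    [0,0,0],
    [0,0,0],
  ],
  turn=[0,0,0,0,0,0,0,0,0,0,0,0],
)

```text
time: 22.45
ee_pos: [0.572, 0.0637, 0.2486]
eef_rot: [1.0, -0.028, -0.0, 0.0]
ft_force: [-0.2, -4.4, 0.7]
width: 0.0155
grip_force: 30.0
```

```bash
python3 f.py
```

```text
22.7 [-0.79 -5.04  0.62] [0.4  0.45 0.31] [0.5721 0.0637 0.2486] [-1.31  0.24 -0.08]
1117 [0.6369 0.1198 0.2137]
```

Emit:
step_arm(
  delta_pos=[
    [0,-0.016,0],
    [0,-0.016,0],
    [0,0,0],
    [0,0,0],
    [0,0,0],
    [0,0,0],
  ],
  turn=[0,0,0,0,0,0],
)

```text
time: 23.35
ee_pos: [0.5721, 0.0636, 0.2486]
eef_rot: [1.0, -0.028, 0.0, -0.0]
ft_force: [-0.9, -2.5, -0.2]
width: 0.0157
grip_force: 30.0
```

```bash
python3 f.py
```

```text
23.6 [-0.2  -2.25  0.56] [0.32 0.33 0.44] [0.572  0.0636 0.2486] [-0.5   0.2  -0.08]
1114 [0.6369 0.1198 0.2138]
```

Emit:
step_arm(
  delta_pos=[
    [0,-0.012,0],
    [0,-0.01,0],
    [0,0,0],
    [0,0,0],
    [0,0,0],
    [0,0,0],
  ],
  turn=[0,0,0,0,0,0],
)

```text
time: 24.25
ee_pos: [0.5721, 0.0634, 0.2486]
eef_rot: [1.0, -0.028, 0.0, -0.0]
ft_force: [-1.0, 2.7, -0.5]
width: 0.016
grip_force: 30.0
```

```bash
python3 f.py
```

```text
24.5 [0.01 3.02 0.07] [0.28 0.69 0.4 ] [0.572  0.0634 0.2486] [ 0.93  0.08 -0.11]
1117 [0.6369 0.1197 0.2139]
```

Emit:
step_arm(
  delta_pos=[
    [0,0.008,0],
    [0,0.006,0],
    [0,0,0],
    [0,0,0],
    [0,0,0],
    [0,0,0],
  ],
  turn=[0,0,0,0,0,0],
)

```text
time: 25.15
ee_pos: [0.572, 0.0633, 0.2486]
eef_rot: [1.0, -0.028, 0.0, -0.0]
ft_force: [0.0, 4.2, -0.0]
width: 0.0158
grip_force: 30.0
```

```bash
sed -i 's/range(5)/range(20)/' f.py; python3 f.py
```

```text
26.15 [ 0.37  5.04 -0.35] [0.58 0.46 0.47] [0.572  0.0633 0.2486] [ 1.21  0.07 -0.11]
1111 [0.6369 0.1197 0.2139]
```

Emit:
step_arm(
  delta_pos=[
    [0,0.008,0.02],
    [0,0.008,0.03],
    [0,0.008,0.03],
    [0,0.004,0.03],
    [0,0.004,0.03],
    [0,0.004,0.03],
    [0,0,0.03],
    [0,0,0],
    [0,0,0],
    [0,0,0],
    [0,0,0],
  ],
  turn=[0,0,0,0,0,0,0,0,0,0,0],
)

```text
time: 27.3
ee_pos: [0.5721, 0.0638, 0.2536]
eef_rot: [1.0, -0.028, 0.0, 0.0]
ft_force: [-0.1, 0.8, 0.2]
width: 0.0157
grip_force: 30.0
```

```bash
python3 f.py
```

```text
28.3 [ 0.46  0.05 -0.4 ] [0.31 0.9  0.56] [0.572  0.0639 0.2536] [-0.32  0.06 -0.07]
1093 [0.6368 0.1198 0.2178]
```

Emit:
step_arm(
  delta_pos=[
    [0,0,0],
    [0,0,0],
    [0,0,0],
  ],
  turn=[0,0,0],
  newtons=10,
)

```text
time: 28.65
ee_pos: [0.572, 0.0639, 0.2536]
eef_rot: [1.0, -0.028, 0.0, 0.0]
ft_force: [0.1, -2.4, -0.2]
width: 0.0158
grip_force: 10.0
```

Emit:
step_arm(
  delta_pos=[
    [0,0,0],
    [0,0,0],
    [0,0,0],
  ],
  turn=[0,0,0],
  newtons=3,
)

```text
time: 28.95
ee_pos: [0.5721, 0.064, 0.2536]
eef_rot: [1.0, -0.028, 0.0, 0.0]
ft_force: [0.3, -1.2, -2.1]
width: 0.0158
grip_force: 3.0
```

```bash
python3 f.py
```

```text
29.95 [ 0.41 -2.35 -0.1 ] [0.52 0.54 0.52] [0.572  0.064  0.2536] [-0.73  0.09 -0.02]
1082 [0.6368 0.1198 0.2179]
```

Emit:
step_arm(
  delta_pos=[
    [0,-0.012,0],
    [0,0,0],
    [0,0,0],
    [0,0,0],
  ],
  turn=[0,0,0,0],
  grip=0.822,
)

```text
time: 30.4
ee_pos: [0.5721, 0.0639, 0.2536]
eef_rot: [1.0, -0.028, 0.0, -0.0]
ft_force: [0.5, -1.6, 0.2]
width: 0.0162
grip_force: 3.0
```

Emit:
step_arm(
  delta_pos=[
    [0,0,0],
    [0,0,0],
    [0,0,0],
  ],
  turn=[0,0,0],
  grip=0.819,
)

```text
time: 30.7
ee_pos: [0.572, 0.0639, 0.2536]
eef_rot: [1.0, -0.028, 0.0, -0.0]
ft_force: [0.3, -1.2, -0.5]
width: 0.0157
grip_force: 3.0
```

```bash
sed -i 's/range(20)/range(5)/' f.py; python3 f.py
```

```text
30.95 [ 0.11 -0.86 -0.16] [0.29 0.39 0.62] [0.572  0.0639 0.2536] [-0.24  0.12 -0.05]
1074 [0.6368 0.1197 0.2179]
```

Emit:
step_arm(
  delta_pos=[
    [0,0,0],
    [0,0,0],
  ],
  turn=[0,0],
  grip=0.816,
)

```text
time: 31.2
ee_pos: [0.572, 0.0639, 0.2536]
eef_rot: [1.0, -0.028, 0.0, -0.0]
ft_force: [0.5, 0.3, -0.6]
width: 0.0162
grip_force: 1.1
```

Emit:
step_arm(
  delta_pos=[
    [0,0,0],
    [0,0,0],
  ],
  turn=[0,0],
  grip=0.814,
)

```text
time: 31.4
ee_pos: [0.572, 0.0639, 0.2536]
eef_rot: [1.0, -0.028, -0.0, -0.0]
ft_force: [-0.0, -0.0, -0.2]
width: 0.0162
grip_force: 0.1
```

Emit:
step_arm(
  delta_pos=[
    [0,0,0],
    [0,0,0],
  ],
  turn=[0,0],
  grip=0.812,
)

```text
time: 31.6
ee_pos: [0.572, 0.0638, 0.2536]
eef_rot: [1.0, -0.028, -0.0, 0.0]
ft_force: [0.2, -0.3, -0.5]
width: 0.0162
grip_force: 0.1
```

```bash
python3 f.py
```

```text
31.85 [ 0.15 -0.07 -0.03] [0.38 0.66 0.43] [0.572  0.0638 0.2536] [-0.06  0.15  0.01]
1060 [0.6369 0.12   0.2146]
```

Emit:
step_arm(
  delta_pos=[
    [0,0,0],
    [0,0,0],
    [0,0,0],
    [0,0,0],
  ],
  turn=[0,0,0,0],
  grip=0.81,
)

```text
time: 32.3
ee_pos: [0.572, 0.0638, 0.2536]
eef_rot: [1.0, -0.028, -0.0, 0.0]
ft_force: [-0.3, -1.1, -0.6]
width: 0.0163
grip_force: 0.1
```

Emit:
step_arm(
  delta_pos=[
    [0,0,0],
    [0,0,0],
    [0,0,0],
    [0,0,0],
  ],
  turn=[0,0,0,0],
  grip=0.806,
)

```text
time: 32.7
ee_pos: [0.572, 0.0637, 0.2536]
eef_rot: [1.0, -0.028, 0.0, 0.0]
ft_force: [-0.8, 0.9, 0.0]
width: 0.0168
grip_force: 0.0
```

Emit:
step_arm(
  delta_pos=[
    [0,0,0],
    [0,0,0],
    [0,0,0],
    [0,0,0],
    [0,0,0],
    [0,0,0],
    [0,0,0],
    [0,0,0],
  ],
  turn=[0,0,0,0,0,0,0,0],
  grip=0.79,
)

```text
time: 33.5
ee_pos: [0.572, 0.0638, 0.2536]
eef_rot: [1.0, -0.028, 0.0, 0.0]
ft_force: [0.3, -0.8, -0.3]
width: 0.0186
grip_force: 0.0
```

```bash
python3 f.py; python3 look.py e;  python3 -c "
import cv2
a=cv2.imread('pics/e_scene.png')[110:260,180:380];b=cv2.imread('pics/e_wrist.png')
cv2.imwrite('pics/e2.png',cv2.resize(cv2.hconcat([cv2.resize(a,(512,384)),b]),(800,300)))"
```

```text
33.75 [ 0.27 -0.37 -0.13] [0.38 0.21 0.39] [0.572  0.0638 0.2536] [-0.    0.17 -0.05]
1049 [0.6368 0.1196 0.2126]
top rod n 0 
scene rod n 118 side -1 along rng -0.0586 -0.0558 cross 0.0151 z-T -0.0338 side 1 along rng 0.0451 0.0821 cross 0.0028 z-T -0.017 
  prong 19 [0.5166 0.1323 0.2125]
  prong 53 [0.6354 0.1199 0.2127]
wrist rod n 3747 side -1 along rng -0.081 -0.0553 cross -0.0015 z-T -0.0216 side 1 along rng 0.045 0.0831 cross -0.0008 z-T -0.0188 
  prong 1050 [0.6368 0.1196 0.2127]
t 33.95 T [0.572  0.0637 0.2536] rodang -3.19 F [ 0.35  0.   -0.21] tq [ 0.01  0.15 -0.  ] w 0.01820026329806344 0.0
```

View pics/e2.png

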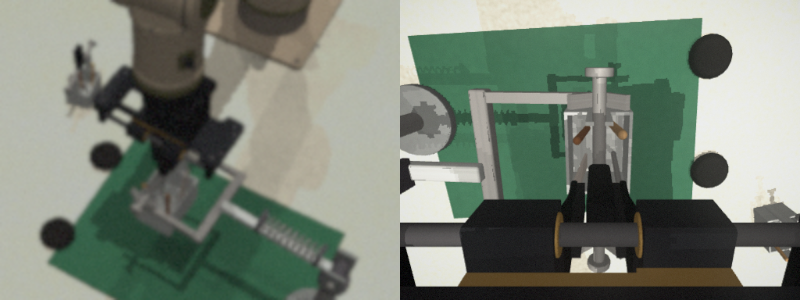

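The rod (disc at (600,73)) rests in the V, the caddy hangs free between the loosened fingers, and the weights have not moved.

Emit:
step_arm(
  delta_pos=[
    [0,0,0],
    [0,0,0],
    [0,0,0],
    [0,0,0],
    [0,0,0],
    [0,0,0],
  ],
  turn=[0,0,0,0,0,0],
  grip=0.55,
)

```text
time: 34.55
ee_pos: [0.5721, 0.0638, 0.2536]
eef_rot: [1.0, -0.028, 0.0, 0.0]
ft_force: [0.3, 0.2, 0.6]
width: 0.0387
grip_force: 0.0
```

Emit:
step_arm(
  delta_pos=[
    [0,0,0.2],
    [0,0,0.4],
    [0,0,0.6],
    [0,0,0.8],
    [0,0,0.8],
    [0,0,0.8],
    [0,0,0.8],
    [0,0,0.8],
    [0,0,0.8],
    [0,0,0.4],
    [0,0,0.2],
    [0,0,0],
  ],
  turn=[0,0,0,0,0,0,0,0,0,0,0,0],
)

```text
time: 35.75
ee_pos: [0.5721, 0.0637, 0.4189]
eef_rot: [1.0, -0.028, 0.0, 0.0]
ft_force: [0.2, -0.3, -0.3]
width: 0.0393
grip_force: 0.0
```

```bash
python3 f.py; sleep 0; python3 f.py; python3 -c "
from h import *
a=camera('scene')['image'][...,::-1][110:260,180:380];b=camera('wrist')['image'][...,::-1]
cv2.imwrite('pics/g2.png',cv2.resize(cv2.hconcat([cv2.resize(a,(512,384)),np.ascontiguousarray(b)]),(800,300)))"
```

```text
36.0 [ 0.28  0.08 -0.36] [0.14 0.3  0.36] [0.5719 0.0638 0.4179] [-0.    0.22 -0.  ]
320 [0.6365 0.1204 0.2128]
36.3 [ 0.06 -0.08 -0.05] [0.37 0.29 0.3 ] [0.572  0.0638 0.4183] [-0.03  0.2  -0.07]
302 [0.6367 0.1199 0.2133]
```

View pics/g2.png

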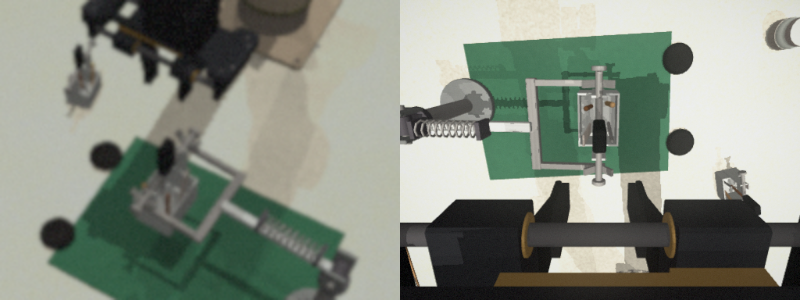

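The caddy hangs upright in both V seats, with rod discs at (600,70) and (600,182). The arm is at rest and the gripper is well clear.

```bash
python3 -c "
from bench import *
print(close_job())"
```

```text
the job is handed in; nothing more can be done
None
```

The larger caddy hangs free and upright with its rod in both V seats, the arm came to rest before I let go, the weights look unmoved in the last image (I did not re-measure them or the jar), and the job was handed in at about 36 s; no verdict was returned.

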